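# Set the dividing table to its mark and lock it

## Task

With the fingertips only, gently push the dial of the blue dividing table round by its upright peg, without gripping the peg, until the black index line on the dial lines up with the one long line on the scale ring around it; then press the black lock plunger on the side of the base fully down. Leave the brass bush standing in the middle of the dial and do not disturb the other things on the bench.

Things in the scene. Friction and masses are not known exactly. Their poses are not given: they have to be found in the camera images.
- dial_center (a point): Centre of the dial's top face, 50 mm above the bench: the vertical turning axis of the dial. The dial is a flat steel disc of radius 90 mm, set in a fixed blue round base (radius 118 mm, 128 mm at its foot, with two low feet reaching 160 mm out on opposite sides, 22 mm high). The base stands anywhere and turned anyhow on the bench but does not move.
- dial_mark (a point): Outer end, at the dial's rim (90 mm from the axis), of the index line: a straight black line 6 mm wide on the dial's top face, running radially from 30 to 90 mm from the axis. Turns with the dial.
- target_line (a point): Inner end of the target line, 90 mm from the axis, beside the dial's rim. It is the only long, thick line (27 mm by 6 mm, black, running across the whole ring) on the fixed aluminium scale ring round the dial; the ring's face is 2 mm lower than the dial's. The other 23 lines, every 15 degrees, are only 10 mm long and 1.6 mm thick. The ring does not move.
- peg: Upright dark steel peg on the dial, 14 mm in diameter, 36 mm high (top 86 mm above the bench), with a 20 mm wide, 4 mm high flange at its foot. Origin: centre of its foot on the dial's top face, 68 mm from the axis, a quarter turn counter-clockwise (from above) from the index line. Its sleeve spins freely, but it cannot lean or come off; pushing it sideways turns the dial.
- dial (a joint): Turning angle of the dial in rad, growing counter-clockwise seen from above; its zero has no meaning for the task. The dial turns either way without stops against friction, needs about 4 N sideways at the peg, and stays where it is left.
- lock_top (a point): Centre of the top face of the lock plunger: a black round cap, 32 mm in diameter, in a block on the side of the base, 147 mm from the dial's axis; when up its top is 73 mm above the bench. It is pressed straight down by 10 mm against about 4 N of friction and stays down.
- lock (a joint): Travel of the lock plunger in m: 0 up, 0.010 fully down. It starts up.
- bush: Loose brass bush (flange 38 mm in diameter and 10 mm high, neck 26 mm in diameter, 34 mm high in all, 0.15 to 0.31 kg) standing on the dial, on its axis; it rides round with the dial. Origin: centre of its underside. Leave it there.
- jar: Loose jar with a steel cap, 52 mm in diameter, 75 mm high, standing on the bench near the base. Origin: centre of its underside. Leave alone.
- driver: Loose screwdriver lying on the bench near the lock plunger side of the base, about 200 mm long, its origin on the bench under its mid-length, its x axis from handle to blade. Leave alone.
- weight: Loose steel weight, 44 mm in diameter and 64 mm high, standing on the bench near the base. Origin: centre of its underside. Leave alone.
Mind the look-alikes: they are no part of the job. There is more than one size of the bush; the job needs the middle-sized.

How it is judged:
By the outcome, as a careful person would: the job done as asked, in the order asked, and still so for the second after the job is handed in, with the robot touching nothing.
It also fails if it takes over 51 s, if anything falls off the work surface, if the arm or the gripper's body presses on something with over 40 N, if the wrist force passes 120 N, or if a joint passes its speed limit or range.

## Robot

A 6-joint arm with a two-finger parallel gripper is mounted at the origin on the work surface. World frame = base frame: x ahead of the robot, y to its left, z up, the work surface at z = 0. Lengths are in m, angles in rad, forces in N, time in s.
With the tool pointing down it reaches from about 0.375 to 0.975 m from the base axis. Payload 3.8 kg.
Tool frame: the origin (TCP) lies at the very end of the fingers, on their centre line; the grasp point (between the pads) lies behind it (bot.tcp_to_grasp is the y of the grasp point in the tool frame, in m); y points along the fingers, z is the direction in which the jaws open and shut, and the axes are right-handed (so a half turn about y gives the same grasp; the last joint's range is limited). The gripper opens to 85 mm and grips with 20 to 120 N. Pads are 22 mm wide; open, the fingers measure 114 mm over their backs; the gripper's body (76 mm by 85 mm) begins 54 mm behind the grasp point. The pads swing forward as they close: fully open they stand 13 mm farther back than shut.
Start: joints at [1.102, 0.264, 1.604, -0, 1.274, -0.037], TCP at [0.282, 0.613, 0.231] pointing down, gripper open.
Joint ranges: [-2.63, 2.63], [-0.94, 2.18], [0.31, 2.57], [-1.31, 4.45], [0, 2.66], [-2.55, 2.55]. Speed limits (rad/s): [2.57, 2.57, 3.14, 3.14, 3.14, 3.14].

## Interface

Orientations are given as a rotation vector (axis times angle).
In Python, from workcell import bot, optics, workorder gives the robot as it stands.
- The arm moves only by the shell command python3 -m handwheel 'ROWS' [FORCE]. ROWS is JSON, a list of rows, each a list of 7 numbers: the shift along the tool's x, y, z in m, then the turn, a rotation vector about the tool's x, y, z in rad, then the opening, from 0 (shut) to 1 (fully open). A call has 1 to 8 rows; each row shifts and turns the commanded pose from where the row before left it, along the tool's axes as they then stand; what a row does not reach is not made up. A row lasts 1/8 s, in which the tool goes at most 62.5 mm and 10.7 degrees, less where a joint would pass 70% of its speed; a pose out of reach is approached as far as the arm can. A call with a gripper value outside its range is refused whole. The fingers move at their own pace and stop on an object; FORCE is the grip in N (left out, the last holds). Time passes only in rows, so rows that do not move let the fingers close. It gives the time, the measured TCP pose, the force and the opening at its end, in the units of the state.
- bot.read_state(): the state, without advancing time (a new reading comes with each control period).
- optics.read_camera(name): name is "scene" or "top" or "wrist"; returns a dict with "image" (480x640x3 uint8, red, green, blue), "z_map" (480x640 float32, m along the optical axis (not along the pixel's ray), 0 where there is no reading), "mtx" (3x3 intrinsics, pixels), "world_from_camera" (4x4, takes a point from camera to world coordinates); the wrist camera has in their place "hand_eye" (4x4, takes a point from camera to tool coordinates, whose origin is the TCP and whose axes are the tool frame's). Camera axes: x right, y down, z forward; pixel columns grow to the right and rows downward; lengths in m; the calibration is good to about 2 mm. A picture is of the moment at which its call begins: read the wrist's pose just before it.
- workorder.finish_job(): hands the job in, once; it reports no verdict.
The state is a dict: "time": time; "q": joint angles; "joint_vel": joint speeds; "joint_torque": joint torques, N m; "tool_pos": TCP position; "tcp_rot": TCP orientation; "wrist_force": force on the tool from outside, world axes, zero at the start; "torque": the same for the moment, N m; "width": opening from 0.0 (shut) to 1.0 (fully open).
Only numpy, scipy, OpenCV 4.12 (cv2) and the standard library are available. Lean on these libraries where they do the work, as an engineer would, in place of code of your own. Each camera call takes 0.05 s, during which the arm holds its last target.

## Working session

There is one attempt and no reset: what is moved stays moved. The work goes in short steps, Python scripts to look and compute and a shell command to move; the robot and the scene stay as the last step left them, time stands still between calls to the robot, and variables do not carry over. Pictures are saved under pics/ and viewed, and the job is handed in when it is done.

```bash
ls; mkdir -p pics; python3 - <<'E'
from workcell import bot,optics
import cv2,numpy as np
s=bot.read_state();print(s);print(bot.tcp_to_grasp)
for n in ["scene","top"]:
    c=optics.read_camera(n);cv2.imwrite(f"pics/{n}0.png",c["image"][:,:,::-1]);np.savez(f"{n}0.npz",**c)
    print(n,c["mtx"],c["world_from_camera"])
E
```

```text
pics
{'time': 0.0, 'q': array([ 1.10210512e+00,  2.64773589e-01,  1.60539250e+00, -1.72290202e-05,
        1.27371803e+00, -3.68969679e-02]), 'joint_vel': array([-0.00072576,  0.00060246, -0.00099232, -0.00111224,  0.00110867,
        0.00094577]), 'joint_torque': array([-6.69016226e-04, -5.15091527e+01, -3.67324305e+01,  9.08064339e-05,
        1.28497003e-02,  2.22126420e-05]), 'tool_pos': array([0.28215539, 0.61237647, 0.22993828]), 'tcp_rot': array([-1.54636831,  0.33919323, -0.33831216]), 'wrist_force': array([ 0.65295276,  0.11725813, -0.06681822]), 'torque': array([-0.05401977, -0.01360924, -0.01295266]), 'width': 1.0017398294265536}
-0.0187
scene [[470.66919039   0.         317.26004492]
 [  0.         470.66919039 242.01414881]
 [  0.           0.           1.        ]] [[-0.14509199  0.72504492 -0.67324452  1.32417392]
 [ 0.98941387  0.10431559 -0.10088836  0.11291551]
 [-0.00291869 -0.68075556 -0.73250485  0.82062821]
 [ 0.          0.          0.          1.        ]]
top [[495.33502535   0.         326.53957908]
 [  0.         495.33502535 239.61142258]
 [  0.           0.           1.        ]] [[ 0.01906613 -0.98367118  0.17896226  0.49116277]
 [-0.99981638 -0.0191019   0.00152342  0.03225757]
 [ 0.00191997 -0.17895845 -0.98385476  0.91298849]
 [ 0.          0.          0.          1.        ]]
```

View pics/scene0.png

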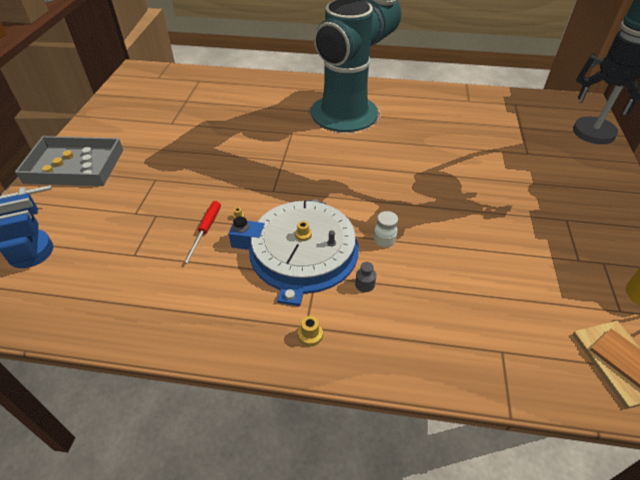

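View pics/top0.png

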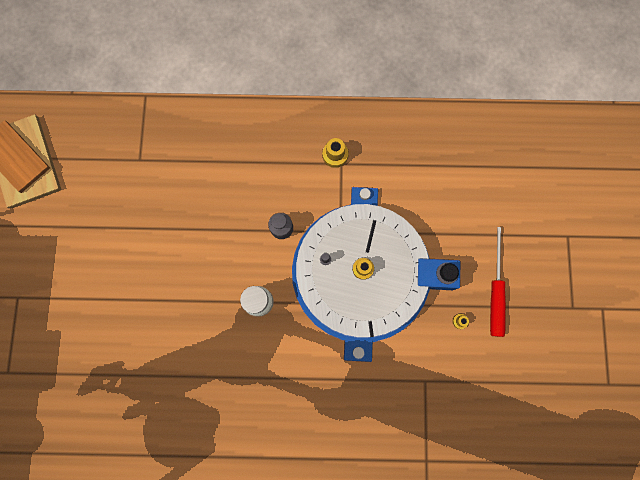

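The top view shows the dial's bush at (364,267), the index line around (371,236), the long target line at (371,328), the peg at (325,258), and the lock cap at (449,272). The large bush look-alike is at (335,152), the small one at (461,321), the weight at (281,225), the jar at (256,300), and the driver at (498,290). I'll check this in a close crop.

```bash
python3 - <<'E'
import cv2,numpy as np
c=np.load("top0.npz");im=c["image"][:,:,::-1]
cv2.imwrite("pics/crop0.png",cv2.resize(im[180:370,270:480],None,fx=3.1,fy=3.1,interpolation=cv2.INTER_CUBIC))
E
```

```text
(no output)
```

View pics/crop0.png

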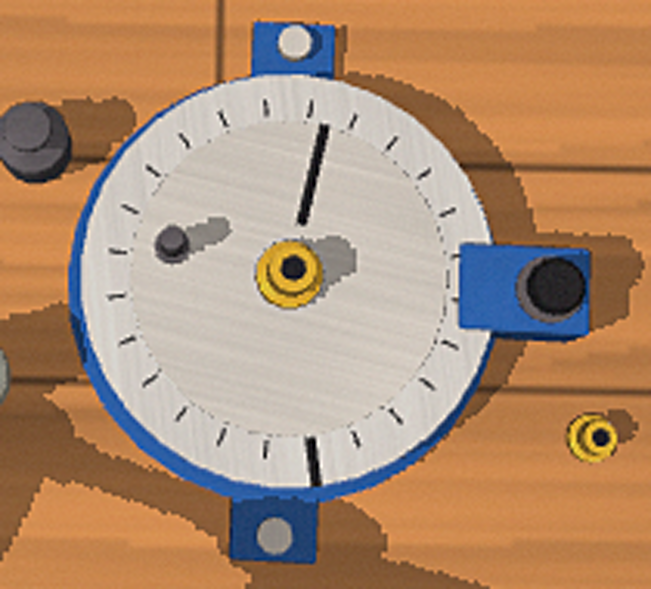

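The crop confirms one bush on the axis at crop (290,272). The index line runs from (302,223) to (323,125) and the long line from (311,438) to (316,486). The peg top is at (173,237) and the black cap at (556,285). The white buttons at (295,42) and (275,536) are only foot screws.

```bash
cat > h.py <<'E'
import numpy as np
def w(c,u,v,z):
    T=c["world_from_camera"];K=c["mtx"]
    d=T[:3,:3]@np.linalg.solve(K,[u,v,1.]);o=T[:3,3];return o+d*(z-o[2])/d[2]
E
python3 - <<'E'
import numpy as np
from h import w
np.set_printoptions(precision=4,suppress=True)
c=np.load("top0.npz")
P={}
for n,u,v,z in [("io",323,125,.05),("ii",302,223,.05),("ti",311,438,.048),("to",316,486,.048),("peg",173,237,.086),("lock",556,285,.073),("bushtop",293,267,.084),
 ("rimL",131,281,.05),("rimR",447,281,.05),("rimT",289,121,.05),("rimB",289,437,.05)]:
    U=270+(u+.5)/3.1-.5;V=180+(v+.5)/3.1-.5
    P[n]=w(c,U,V,z);print(n,P[n],"z_map pt",c["z_map"][int(round(V)),int(round(U))])
for u,v,z,n in [(281,220,.064,"weight"),(256,298,.075,"jar"),(500,230,.01,"blade"),(498,333,.02,"handle"),(461,321,.03,"small"),(335,147,.05,"big")]: print(n,w(c,u,v,z))
# centre from index line & peg & rim circle
rim=np.array([P[k][:2] for k in ["io","ti","rimL","rimR","rimT","rimB"]])
A=np.c_[2*rim,np.ones(len(rim))];x=np.linalg.lstsq(A,(rim**2).sum(1),rcond=None)[0];C=x[:2];print("circle",C,np.sqrt(x[2]+C@C))
a=lambda p:np.degrees(np.arctan2(*(P[p][:2]-C)[::-1]))
r=lambda p:np.linalg.norm(P[p][:2]-C)
for k in ["io","ii","ti","to","peg","lock","bushtop"]:print(k,a(k),r(k))
E
```

```text
io [ 0.6854 -0.0501  0.05  ] z_map pt 0.8842136
ii [ 0.6281 -0.0383  0.05  ] z_map pt 0.87231743
ti [ 0.5075 -0.044   0.048 ] z_map pt 0.85312533
to [ 0.4813 -0.0468  0.048 ] z_map pt 0.8486667
peg [0.6133 0.0348 0.086 ] z_map pt 0.83635026
lock [ 0.5926 -0.1762  0.073 ] z_map pt 0.84491974
bushtop [ 0.5984 -0.0307  0.084 ] z_map pt 0.83405876
rimL [0.593  0.0581 0.05  ] z_map pt 0.8679269
rimR [ 0.5965 -0.1204  0.05  ] z_map pt 0.8676815
rimT [ 0.6873 -0.0305  0.05  ] z_map pt 0.8844714
rimB [ 0.5078 -0.0316  0.05  ] z_map pt 0.85289663
weight [0.679  0.1141 0.064 ]
jar [0.5414 0.1503 0.075 ]
blade [ 0.6799 -0.2887  0.01  ]
handle [ 0.4913 -0.2735  0.02  ]
small [ 0.5108 -0.2058  0.03  ]
big [0.821  0.0214 0.05  ]
circle [ 0.5973 -0.0312] 0.08984010847352877
io -12.15150539847368 0.09011932853072109
ii -13.051541418799482 0.03160462249118622
ti -171.86195807637742 0.09070179995453397
to -172.2913850834225 0.11699268011138846
peg 76.35757959123696 0.06787422537817707
lock -91.837827467767 0.14513367190221788
bushtop 21.33352714122149 0.001174807260531302
```

```bash
cat >> h.py <<'E'
from scipy.spatial.transform import Rotation as R
np.set_printoptions(precision=4,suppress=True)
def st():
    from workcell import bot
    s=bot.read_state();M=R.from_rotvec(s["tcp_rot"]).as_matrix()
    return s,np.array(s["tool_pos"]),M
def to(target):
    s,p,M=st();return M.T@(np.array(target)-p)
def rep():
    s,p,M=st();yaw=lambda v:np.degrees(np.arctan2(v[1],v[0]))
    print("t",s["time"],"p",p,"yx",yaw(M[:,0]),"yz",yaw(M[:,2]),"ydir",M[:,1],"q",s["q"],"F",s["wrist_force"],"w",s["width"])
E
python3 -c "
from h import *
rep(); print(to([.575,.045,.2]))"
```

```text
t 0.1 p [0.2822 0.6124 0.2301] yx -24.740220703392175 yz 65.25978880819994 ydir [-0.0009 -0.0018 -1.    ] q [ 1.1021  0.2647  1.6053  0.      1.2737 -0.0369] F [ 0.3361  0.3779 -0.5387] w 1.0019567488958374
[ 0.5034  0.0308 -0.3927]
```

```bash
python3 -m handwheel '[[0.0315,0,-0.0245,0,0,0,0],[0.0315,0,-0.0245,0,0,0,0],[0.0315,0,-0.0245,0,0,0,0],[0.0315,0,-0.0245,0,0,0,0],[0.0315,0,-0.0245,0,0,0,0],[0.0315,0,-0.0245,0,0,0,0],[0.0315,0,-0.0245,0,0,0,0],[0.0315,0,-0.0245,0,0,0,0]]' 30
python3 -m handwheel '[[0.0315,0,-0.0245,0,0,0,0],[0.0315,0,-0.0245,0,0,0,0],[0.0315,0,-0.0245,0,0,0,0],[0.0315,0,-0.0245,0,0,0,0],[0.0315,0,-0.0245,0,0,0,0],[0.0315,0,-0.0245,0,0,0,0],[0,0,0,0,-0.0985,0,0],[0,0,0,0,-0.0985,0,0]]'
python3 -c "
from h import *
rep(); print(to([.575,.045,.1]))"
```

```text
time: 1.1
tool_pos: [0.4295, 0.3282, 0.2308]
tcp_rot: [-1.545, 0.339, -0.338]
wrist_force: [-1.2, -0.1, -0.1]
width: 0.001
time: 2.1
tool_pos: [0.5393, 0.1161, 0.2306]
tcp_rot: [-1.563, 0.184, -0.182]
wrist_force: [0.2, -0.8, -0.2]
width: 0.003
t 2.1 p [0.5393 0.1161 0.2306] yx -13.3570897201678 yz 76.64294167318154 ydir [-0.0013 -0.0002 -1.    ] q [ 0.1668  0.0322  1.8694  0.      1.2413 -1.1708] F [ 0.1763 -0.8208 -0.157 ] w 0.002894481951270605
[ 0.0513  0.1306 -0.0609]
```

```bash
python3 -m handwheel '[[0.0255,0,-0.0305,0,0,0,0],[0.0258,0,-0.0304,0,0,0,0],[0,0.045,0,0,0,0,0],[0,0.045,0,0,0,0,0],[0,0,0,0,0,0,0]]'
python3 - <<'E'
from h import *
from workcell import optics
import cv2
rep()
for n in["wrist","scene"]:
    c=optics.read_camera(n);cv2.imwrite(f"pics/{n}1.png",c["image"][:,:,::-1]);np.savez(n+"1.npz",**c)
    if n=="wrist":print(c["hand_eye"])
E
```

```text
time: 2.72
tool_pos: [0.571, 0.0455, 0.1364]
tcp_rot: [-1.564, 0.193, -0.177]
wrist_force: [-0.6, -0.4, -0.5]
width: -0.006
t 2.725 p [0.571  0.0455 0.1364] yx -13.469490082446892 yz 76.53211284416484 ydir [-0.0104 -0.0004 -0.9999] q [ 0.036   0.1569  1.9153 -0.      1.0798 -1.2997] F [-0.6358 -0.3674 -0.5391] w -0.006293976324189754
[[-0.0006  0.9572  0.2894 -0.0742]
 [ 0.0013 -0.2894  0.9572 -0.1418]
 [ 1.      0.0009 -0.0011 -0.0004]
 [ 0.      0.      0.      1.    ]]
```

View pics/wrist1.png

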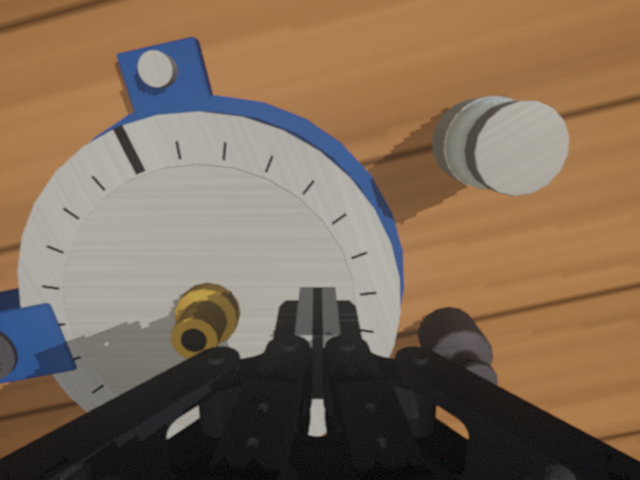

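View pics/scene1.png

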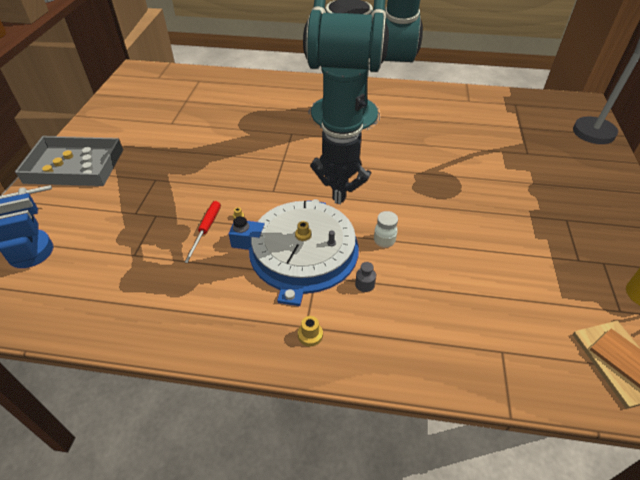

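```bash
python3 -m handwheel '[[0,0.03,0,0,0,0,0],[0,0.025,0,0,0,0,0],[0,0.015,0,0,0,0,0],[0,0,0,0,0,0,0]]'
python3 - <<'E'
from h import *
rep()
C=np.array([.5973,-.0312]);s,p,M=st();d=p[:2]-C
print("r",np.hypot(*d),"ang",np.degrees(np.arctan2(d[1],d[0])))
# centre in tool frame
print(to([*C,p[2]]), to([.6130,.035,p[2]]))
E
```

```text
time: 3.32
tool_pos: [0.5754, 0.0459, 0.0717]
tcp_rot: [-1.563, 0.184, -0.184]
wrist_force: [0.1, 0.1, 0.6]
width: 0.001
t 3.325 p [0.5754 0.0459 0.0717] yx -13.442092693653565 yz 76.5579074284384 ydir [ 0.0001  0.     -1.    ] q [ 0.0365  0.2309  1.9614  0.      0.9492 -1.2997] F [0.1444 0.0743 0.6065] w 0.0008357123519831162
r 0.0801809691069965 ang 105.84122462736019
[ 0.0392  0.     -0.0699] [ 0.0391  0.     -0.0019]
```

```bash
python3 -m handwheel '[[0,0.005,0,0,0,0,0],[0,0.003,-0.002,0,0,0,0],[0.01,0,0,0,0,0,0],[0.008,0,0,0,0,0,0],[0,0,0,0,0,0,0]]'
python3 - <<'E'
from h import *
rep()
C=np.array([.5973,-.0312]);s,p,M=st()
print(to([*C,p[2]]), to([.6130,.035,p[2]]))
E
```

```text
time: 3.95
tool_pos: [0.5935, 0.0394, 0.0636]
tcp_rot: [-1.563, 0.184, -0.185]
wrist_force: [-0.0, 0.3, 0.5]
width: 0.001
t 3.95 p [0.5935 0.0394 0.0636] yx -13.473350174946425 yz 76.52666493390589 ydir [ 0.0011 -0.     -1.    ] q [ 0.0245  0.2701  1.9289 -0.0001  0.9414 -1.3111] F [-0.0358  0.3409  0.453 ] w 0.0005225636440590048
[ 0.0201  0.     -0.0678] [0.02   0.     0.0003]
```

Good: the gap to the peg is about 2 mm. I'll now push along the arc slowly.

```bash
python3 -m handwheel '[[0.001,0,0,0,0,0,0],[0.001,0,0,0,0,0,0],[0.0018,0,0.0004,0,0.0262,0,0],[0.0036,0,0.00085,0,0.0524,0,0],[0.0036,0,0.00085,0,0.0524,0,0],[0.0036,0,0.00085,0,0.0524,0,0],[0.0036,0,0.00085,0,0.0524,0,0],[0.0036,0,0.00085,0,0.0524,0,0]]'
python3 - <<'E'
from h import *
from workcell import optics
import cv2
rep();C=np.array([.5973,-.0312]);s,p,M=st()
print(to([*C,p[2]]))
for n in["scene"]:
    c=optics.read_camera(n);cv2.imwrite(f"pics/{n}2.png",cv2.resize(c["image"][170:330,200:420,::-1],None,fx=3,fy=3));np.savez(n+"2.npz",**c)
E
```

```text
time: 4.95
tool_pos: [0.6131, 0.0375, 0.0631]
tcp_rot: [-1.531, 0.414, -0.41]
wrist_force: [-3.2, 2.1, 1.9]
width: 0.0
t 4.95 p [0.6131 0.0375 0.0631] yx -30.122106236211593 yz 59.87796890117059 ydir [-0.0028  0.0011 -1.    ] q [ 0.0199  0.3056  1.8834  0.0014  0.9554 -1.026 ] F [-3.2167  2.1493  1.934 ] w 0.00026725393954003487
[ 0.0208 -0.     -0.0673]
```

View pics/scene2.png

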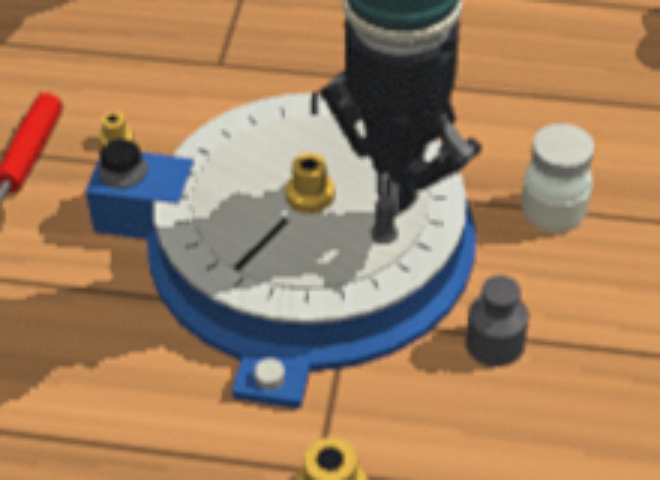

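The peg is in contact at about 4 N and the dial is turning. The index line has moved clockwise to crop (262,243). I'll continue.

```bash
python3 -m handwheel '[[0.0036,0,0.00085,0,0.0524,0,0],[0.0036,0,0.00085,0,0.0524,0,0],[0.0036,0,0.00085,0,0.0524,0,0],[0.0036,0,0.00085,0,0.0524,0,0],[0.0036,0,0.00085,0,0.0524,0,0],[0.0036,0,0.00085,0,0.0524,0,0],[0.0036,0,0.00085,0,0.0524,0,0],[0.0036,0,0.00085,0,0.0524,0,0]]'
python3 -m handwheel '[[0.0036,0,0.00085,0,0.0524,0,0],[0.0036,0,0.00085,0,0.0524,0,0],[0.0036,0,0.00085,0,0.0524,0,0],[0.0036,0,0.00085,0,0.0524,0,0],[0.0036,0,0.00085,0,0.0524,0,0],[0.0036,0,0.00085,0,0.0524,0,0],[0.0036,0,0.00085,0,0.0524,0,0],[0.0036,0,0.00085,0,0.0524,0,0]]'
python3 - <<'E'
from h import *
from workcell import optics
import cv2
rep();C=np.array([.5973,-.0312]);s,p,M=st()
print(to([*C,p[2]]))
for n in["scene"]:
    c=optics.read_camera(n);cv2.imwrite(f"pics/{n}3.png",cv2.resize(c["image"][170:330,200:420,::-1],None,fx=3,fy=3));np.savez(n+"3.npz",**c)
E
```

```text
time: 6.0
tool_pos: [0.6397, 0.0243, 0.0631]
tcp_rot: [-1.442, 0.738, -0.735]
wrist_force: [-2.4, 2.6, 1.5]
width: -0.003
time: 7.0
tool_pos: [0.6586, 0.0016, 0.0631]
tcp_rot: [-1.299, 1.056, -1.053]
wrist_force: [-1.3, 3.5, 1.2]
width: -0.0
t 7.0 p [0.6586 0.0016 0.0631] yx -78.10586654291329 yz 11.894152320857495 ydir [-0.0006  0.0017 -1.    ] q [-0.0363  0.3782  1.784   0.0021  0.9801 -0.245 ] F [-1.3388  3.4791  1.1593] w -0.0001694039656144587
[ 0.0195 -0.     -0.0667]
```

View pics/scene3.png

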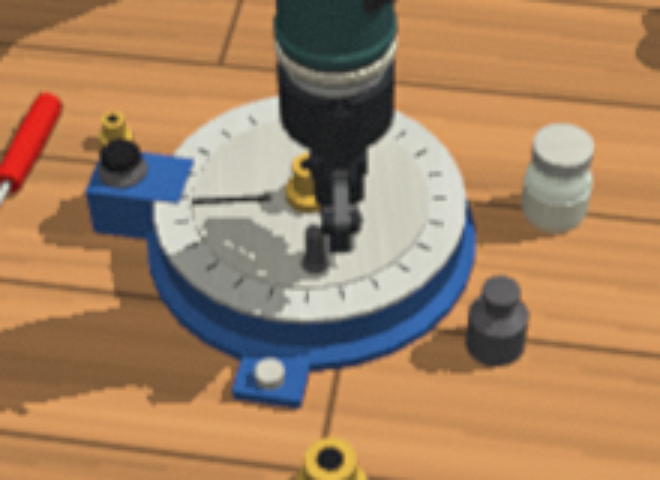

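The index line now points at the lock side, from crop (190,202) to (268,198), and the bush is still centred. Continuing.

```bash
python3 -m handwheel '[[0.0036,0,0.00085,0,0.0524,0,0],[0.0036,0,0.00085,0,0.0524,0,0],[0.0036,0,0.00085,0,0.0524,0,0],[0.0036,0,0.00085,0,0.0524,0,0],[0.0036,0,0.00085,0,0.0524,0,0],[0.0036,0,0.00085,0,0.0524,0,0],[0.0036,0,0.00085,0,0.0524,0,0],[0.0036,0,0.00085,0,0.0524,0,0]]'
python3 -m handwheel '[[0.0036,0,0.00085,0,0.0524,0,0],[0.0036,0,0.00085,0,0.0524,0,0],[0.0036,0,0.00085,0,0.0524,0,0],[0.0036,0,0.00085,0,0.0524,0,0],[0.0036,0,0.00085,0,0.0524,0,0],[0.0036,0,0.00085,0,0.0524,0,0],[0.0036,0,0.00085,0,0.0524,0,0],[0.0036,0,0.00085,0,0.0524,0,0]]'
python3 -m handwheel '[[0.0036,0,0.00085,0,0.0524,0,0],[0.0036,0,0.00085,0,0.0524,0,0],[0.0036,0,0.00085,0,0.0524,0,0],[0.0036,0,0.00085,0,0.0524,0,0],[0.0036,0,0.00085,0,0.0524,0,0],[0.0036,0,0.00085,0,0.0524,0,0],[0.0036,0,0.00085,0,0.0524,0,0],[0,0,0,0,0,0,0]]'
python3 - <<'E'
from h import *
from workcell import optics
import cv2
rep();C=np.array([.5973,-.0312]);s,p,M=st()
print(to([*C,p[2]]))
for n in["scene","top"]:
    c=optics.read_camera(n);im=c["image"][:,:,::-1];im=im[170:330,200:420] if n=="scene" else im[180:370,270:480]
    cv2.imwrite(f"pics/{n}4.png",cv2.resize(im,None,fx=3.1,fy=3.1,interpolation=cv2.INTER_CUBIC));np.savez(n+"4.npz",**c)
E
```

```text
time: 8.05
tool_pos: [0.6664, -0.027, 0.0631]
tcp_rot: [-1.101, 1.363, -1.362]
wrist_force: [-0.5, 4.8, -1.1]
width: -0.002
time: 9.05
tool_pos: [0.6623, -0.0561, 0.0632]
tcp_rot: [-0.84, 1.656, -1.655]
wrist_force: [1.5, 4.7, -2.0]
width: 0.003
time: 10.05
tool_pos: [0.6486, -0.0787, 0.0632]
tcp_rot: [-0.56, 1.894, -1.894]
wrist_force: [2.8, 1.6, -2.0]
width: 0.001
t 10.05 p [ 0.6486 -0.0787  0.0632] yx -146.9999491279849 yz -56.99999210148136 ydir [ 0.0014  0.0001 -1.    ] q [-0.1591  0.3683  1.7976  0.0004  0.9744  0.8355] F [ 2.7589  1.5558 -1.9812] w 0.0006318567025780638
[ 0.0171 -0.0001 -0.0678]
```

View pics/scene4.png

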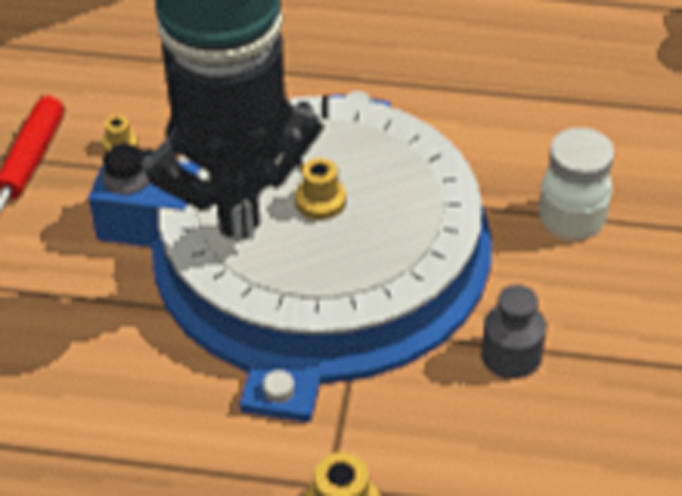

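View pics/top4.png

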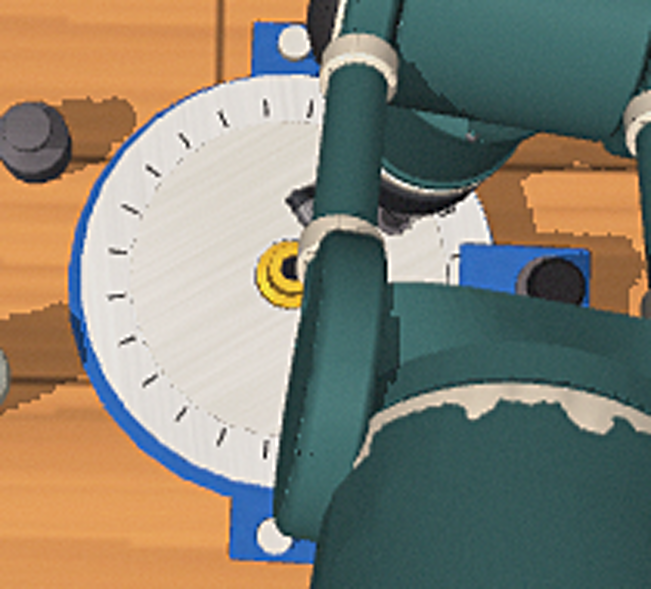

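```bash
python3 -m handwheel '[[0.0036,0,0.00085,0,0.0524,0,0],[0.0036,0,0.00085,0,0.0524,0,0],[0.0036,0,0.00085,0,0.0524,0,0],[0.0036,0,0.00085,0,0.0524,0,0],[0.0036,0,0.00085,0,0.0524,0,0],[0.0036,0,0.00085,0,0.0524,0,0],[0,0,0,0,0,0,0]]'
python3 - <<'E'
from h import *
from workcell import optics
import cv2
rep();C=np.array([.5973,-.0312]);s,p,M=st()
print(to([*C,p[2]]))
for n in["wrist","scene"]:
    c=optics.read_camera(n);im=c["image"][:,:,::-1]
    if n=="scene": im=cv2.resize(im[170:330,200:420],None,fx=3.1,fy=3.1,interpolation=cv2.INTER_CUBIC)
    cv2.imwrite(f"pics/{n}5.png",im);np.savez(n+"5.npz",**c)
E
```

```text
time: 11.02
tool_pos: [0.631, -0.093, 0.0634]
tcp_rot: [-0.274, 2.081, -2.082]
wrist_force: [1.4, 0.9, -2.6]
width: -0.004
t 11.025 p [ 0.631  -0.093   0.0634] yx -164.99658043975515 yz -74.9965909569851 ydir [ 0.0005 -0.0004 -1.    ] q [-0.1852  0.3428  1.8325 -0.0003  0.9658  1.124 ] F [ 1.4231  0.9377 -2.5631] w -0.003994646424055465
[ 0.0166 -0.     -0.0684]
```

View pics/scene5.png

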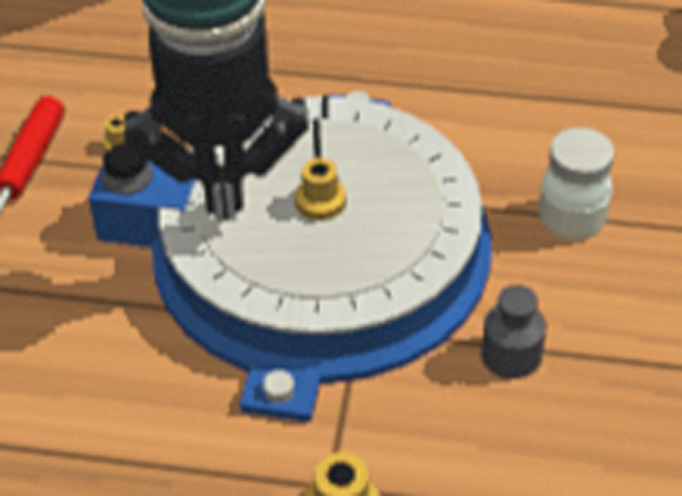

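View pics/wrist5.png

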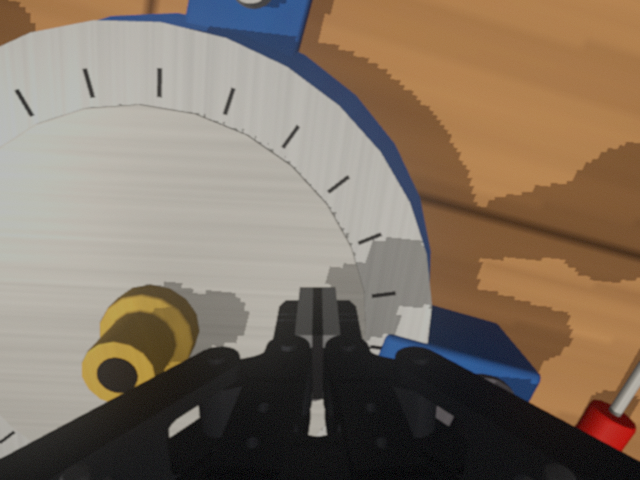

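The scene crop shows the index line at (318,120)–(319,157), nearly in line with the target at (325,97)–(325,117). I'll zoom in to measure the gap.

```bash
python3 - <<'E'
from h import *
import cv2
c=np.load("scene5.npz")
cv2.imwrite("pics/z5.png",cv2.resize(c["image"][192:242,276:336,::-1],None,fx=12,fy=12,interpolation=cv2.INTER_CUBIC))
E
```

```text
(no output)
```

View pics/z5.png

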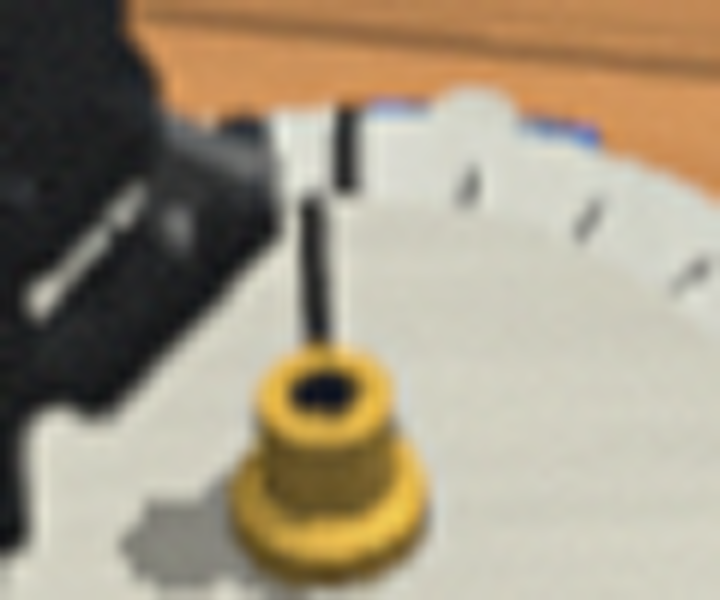

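```bash
cat >> h.py <<'E'
def z5(c,pts,C=None):
    for n,u,v,z in pts:
        p=w(c,276+(u+.5)/12-.5,192+(v+.5)/12-.5,z)
        d=p[:2]-(C if C is not None else np.array([.5973,-.0312]));print(n,p,"ang",np.degrees(np.arctan2(d[1],d[0])),"r",np.hypot(*d))
E
python3 - <<'E'
from h import *
c=np.load("scene5.npz")
z5(c,[("ti",347,190,.048),("to",347,108,.048),("io",313,198,.05),("ii",319,338,.05),("bushflangeC",329,487,.06)])
E
```

```text
ti [ 0.5059 -0.0405  0.048 ] ang -174.19739464596705 r 0.09189646914049748
to [ 0.4818 -0.0445  0.048 ] ang -173.44089342944383 r 0.11630890876007463
io [ 0.5113 -0.0464  0.05  ] ang -169.95949744346163 r 0.08737131727541633
ii [ 0.5505 -0.0386  0.05  ] ang -171.03329265218989 r 0.04740576519355481
bushflangeC [ 0.5996 -0.0281  0.06  ] ang 53.26999989773927 r 0.0038535303769958924
```

I need about 4.2° more clockwise. I'll step 3° and look again.

```bash
python3 -m handwheel '[[0.0018,0,0.0004,0,0.0262,0,0],[0.0018,0,0.0004,0,0.0262,0,0],[0,0,0,0,0,0,0],[0,0,0,0,0,0,0]]'
python3 - <<'E'
from h import *
from workcell import optics
import cv2
rep()
c=optics.read_camera("scene");np.savez("scene6.npz",**c)
cv2.imwrite("pics/z6.png",cv2.resize(c["image"][192:242,276:336,::-1],None,fx=12,fy=12,interpolation=cv2.INTER_CUBIC))
E
```

```text
time: 11.62
tool_pos: [0.6275, -0.0945, 0.0634]
tcp_rot: [-0.221, 2.111, -2.112]
wrist_force: [3.1, 1.1, -0.9]
width: -0.0
t 11.625 p [ 0.6275 -0.0945  0.0634] yx -168.06239047673674 yz -78.0623901304034 ydir [ 0.     -0.0002 -1.    ] q [-0.1887  0.3377  1.8395 -0.0002  0.9644  1.1739] F [ 3.1475  1.0733 -0.9176] w -0.00040570161392232065
```

View pics/z6.png

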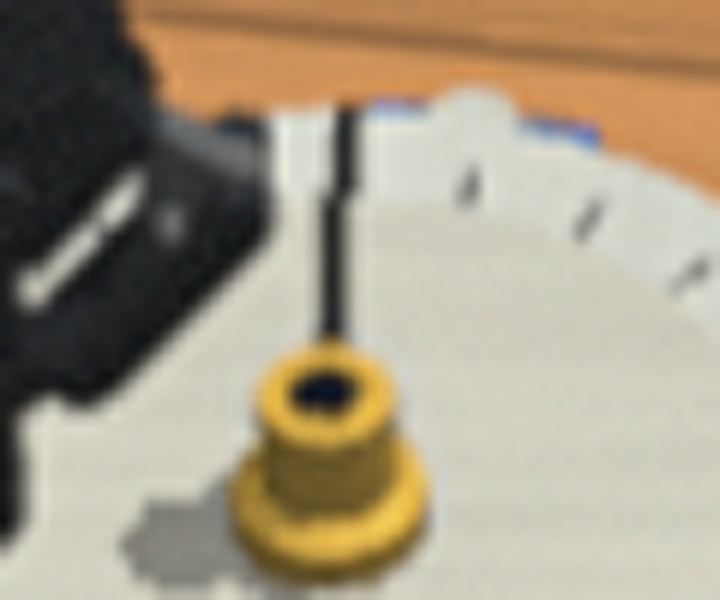

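About 10 crop px (~1.5°) remain.

```bash
python3 -m handwheel '[[0.0008,0,0.0002,0,0.0118,0,0],[0.0008,0,0.0002,0,0.0118,0,0],[0,0,0,0,0,0,0],[0,0,0,0,0,0,0]]'
python3 - <<'E'
from h import *
from workcell import optics
import cv2
rep()
c=optics.read_camera("scene");np.savez("scene7.npz",**c)
cv2.imwrite("pics/z7.png",cv2.resize(c["image"][192:242,276:336,::-1],None,fx=12,fy=12,interpolation=cv2.INTER_CUBIC))
E
```

```text
time: 12.18
tool_pos: [0.626, -0.0951, 0.0633]
tcp_rot: [-0.197, 2.125, -2.125]
wrist_force: [2.9, 1.0, -0.7]
width: -0.001
t 12.175 p [ 0.626  -0.0951  0.0633] yx -169.4203877738616 yz -79.42038778483801 ydir [-0. -0. -1.] q [-0.1901  0.3354  1.8426 -0.      0.9636  1.196 ] F [ 2.8905  1.022  -0.7429] w -0.0013785759031675641
```

View pics/z7.png

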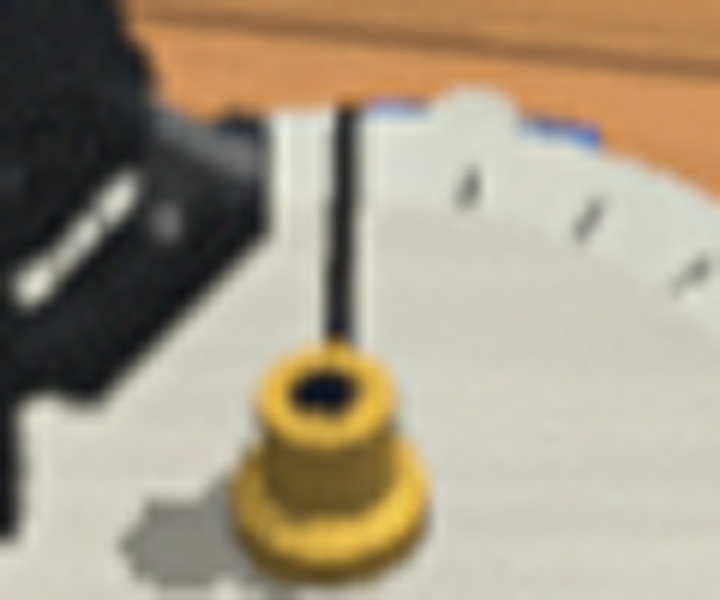

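The two lines look in line, with about 3 crop px (~0.4°) left at most. I'll back off, lift, and check from above with the wrist camera.

```bash
python3 -m handwheel '[[-0.005,0,0,0,0,0,0],[-0.02,0,0,0,0,0,0],[0,-0.05,0,0,0,0,0],[0,-0.05,0,0,0,0,0],[0.05,0,0,0,0,0,0],[0.05,0,0,0,0,0,0],[0,0,0,0,0,0,0],[0,0,0,0,0,0,0]]'
python3 - <<'E'
from h import *
from workcell import optics
import cv2
rep()
s,p,M=st()
for n in ["wrist","scene"]:
    c=optics.read_camera(n)
    if n=="wrist":
        T=np.eye(4);T[:3,:3]=M;T[:3,3]=p;c=dict(c);c["world_from_camera"]=T@c["hand_eye"];im=c["image"][:,:,::-1]
    else: im=cv2.resize(c["image"][192:242,276:336,::-1],None,fx=12,fy=12,interpolation=cv2.INTER_CUBIC)
    np.savez(n+"8.npz",**c);cv2.imwrite(f"pics/{n}8.png",im)
E
```

```text
time: 13.22
tool_pos: [0.5524, -0.109, 0.1635]
tcp_rot: [-0.196, 2.125, -2.125]
wrist_force: [1.2, -0.2, -0.6]
width: 0.001
t 13.225 p [ 0.5524 -0.109   0.1635] yx -169.44528333031323 yz -79.4452848324694 ydir [ 0.0002 -0.0001 -1.    ] q [-0.239   0.1062  1.9188 -0.      1.1163  1.1476] F [ 1.1936 -0.195  -0.5951] w 0.0008709502908416176
```

View pics/wrist8.png

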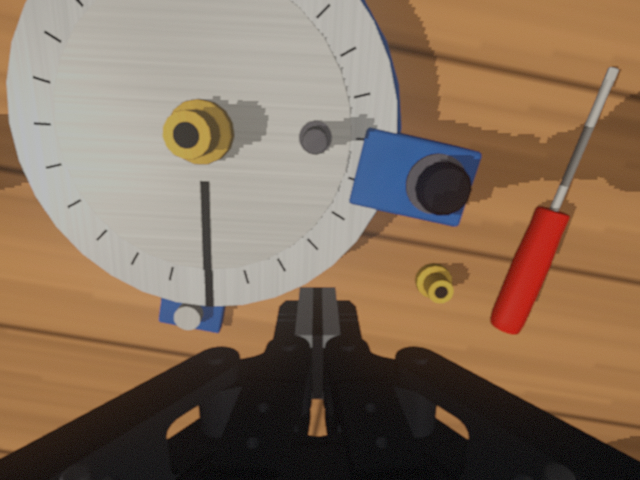

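View pics/scene8.png

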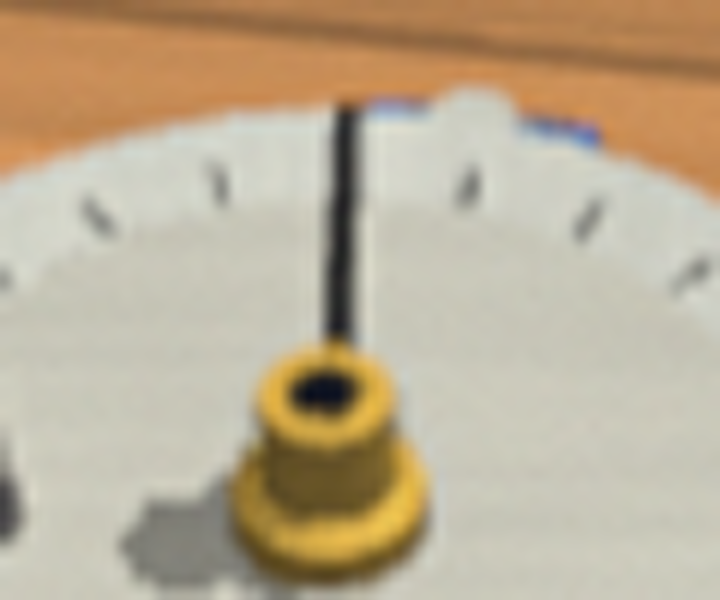

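The wrist view shows one continuous black line from (205,183) to (211,305). The bush is centred, the peg is at (315,137) and the lock cap at (443,187). Next I'll quantify the alignment and locate the lock.

```bash
python3 - <<'E'
from h import *
import cv2
c=np.load("wrist8.npz");im=c["image"]
cv2.imwrite("pics/zw8.png",cv2.resize(im[240:315,180:260,::-1],None,fx=8,fy=8,interpolation=cv2.INTER_CUBIC))
g=im.sum(2).astype(float)
P=[]
for v in range(188,304,4):
    us=np.arange(196,222);wt=np.clip(330-g[v,us],0,None)
    if wt.sum()<50: continue
    u=(us*wt).sum()/wt.sum(); q=w(c,u,v,.05)[:2]; P.append(q); 
P=np.array(P);C=np.array([.5973,-.0312])
from numpy import polyfit
r=np.hypot(*(P-C).T);i=r<88;o=r>93
for m in (i,o):
    f=polyfit(P[m,0],P[m,1],1);print(m.sum(),"slope deg",np.degrees(np.arctan(f[0])),"y at x=.507",np.polyval(f,.507),np.polyval(f,C[0]))
print(w(c,443,188,.073),w(c,315,135,.086),w(c,186,135,.084))
E
```

```text
29 slope deg 8.4381113560275 y at x=.507 -0.04364762195116399 -0.030251897557231622Traceback (most recent call last):
  File "<stdin>", line 15, in <module>
    raise TypeError("expected non-empty vector for x")
TypeError: expected non-empty vector for x
```

View pics/zw8.png

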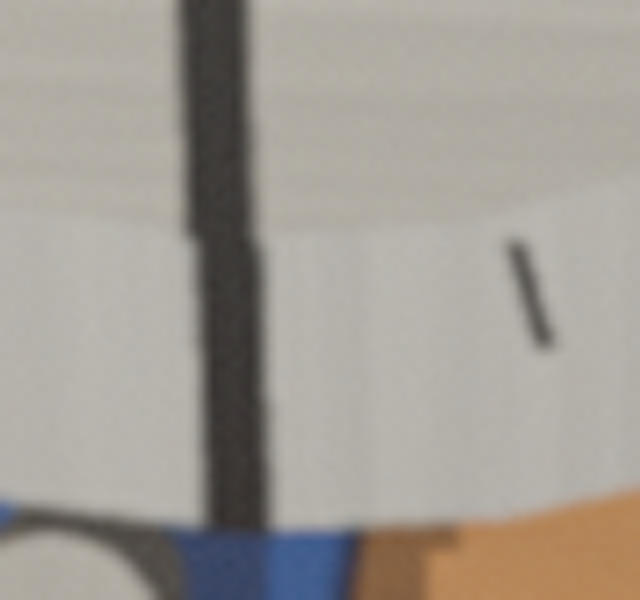

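```bash
python3 - <<'E'
from h import *
c=np.load("wrist8.npz");g=c["image"].sum(2).astype(float);C=np.array([.5973,-.0312])
for lo,hi,z in [(190,266,.05),(273,302,.048)]:
    P=[]
    for v in range(lo,hi,2):
        us=np.arange(196,222);wt=np.clip(330-g[v,us],0,None);P.append(w(c,(us*wt).sum()/wt.sum(),v,z)[:2])
    P=np.array(P);f=np.polyfit(P[:,0],P[:,1],1)
    print("x",P[0],P[-1],"deg",np.degrees(np.arctan(f[0])),"y@.507",np.polyval(f,.507))
L=w(c,443,188,.073);print("lock",L,"peg",w(c,315,135,.086),"bush",w(c,186,135,.084))
print(np.linalg.norm(L[:2]-w(c,186,135,.084)[:2]))
E
```

```text
x [ 0.5628 -0.0355] [ 0.5134 -0.0423] deg 7.821505299828711 y@.507 -0.04323005891597784
x [ 0.5062 -0.0435] [ 0.4856 -0.0464] deg 7.882230979318842 y@.507 -0.043401646840332486
lock [ 0.5946 -0.175   0.073 ] peg [ 0.611  -0.0975  0.086 ] bush [ 0.5984 -0.0309  0.084 ]
0.14413170539551326
```

The index and target lines agree to about 0.2 mm and 0.1°. Now I'll move over the lock.

```bash
python3 -c "
from h import *
print(to([.593,-.177,.10]))"
```

```text
[-0.0262  0.0638  0.0742]
```

```bash
python3 -m handwheel '[[-0.013,0,0.037,0,0,0,0],[-0.0132,0,0.0372,0,0,0,0],[0,0.035,0,0,0,0,0],[0,0.028,0,0,0,0,0],[0,0,0,0,0,0,0],[0,0,0,0,0,0,0]]'
python3 - <<'E'
from h import *
from workcell import optics
import cv2
rep();print(to([.593,-.177,.073]))
for n in ["wrist","scene"]:
    c=optics.read_camera(n);im=c["image"][:,:,::-1]
    if n=="scene": im=cv2.resize(im[190:290,200:330],None,fx=5,fy=5,interpolation=cv2.INTER_CUBIC)
    np.savez(n+"9.npz",**c);cv2.imwrite(f"pics/{n}9.png",im)
E
```

```text
time: 14.08
tool_pos: [0.5929, -0.1771, 0.1011]
tcp_rot: [-0.196, 2.123, -2.124]
wrist_force: [-0.4, -0.2, 0.7]
width: -0.002
t 14.075 p [ 0.5929 -0.1771  0.1011] yx -169.395723781676 yz -79.39575497569164 ydir [ 0.0011 -0.0004 -1.    ] q [-0.3305  0.2682  1.8516  0.      1.0206  1.0552] F [-0.4383 -0.1687  0.73  ] w -0.002208923757869232
[-0.      0.0281 -0.0001]
```

View pics/scene9.png

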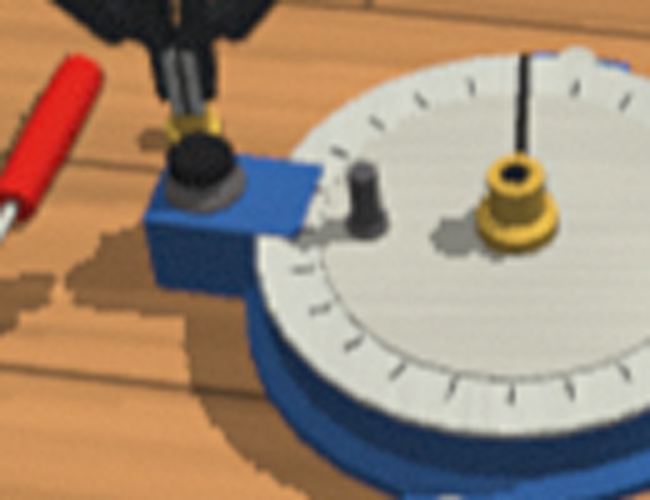

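View pics/wrist9.png

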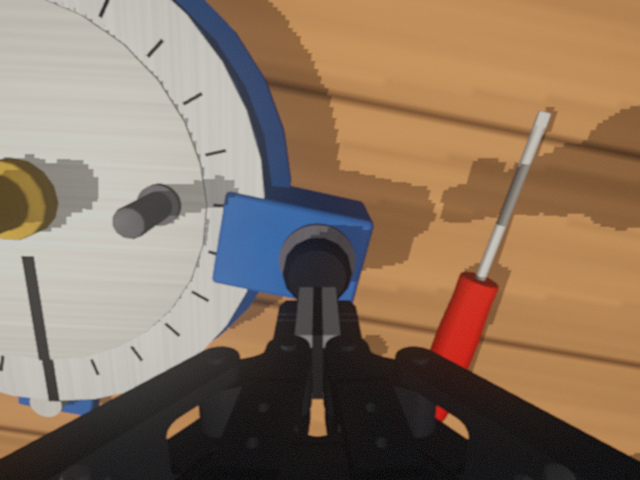

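The tool is centred over the cap at wrist pixel (318,263). Pressing in small steps.

```bash
python3 - <<'E'
from h import *
c=dict(np.load("wrist9.npz"));s,p,M=st();T=np.eye(4);T[:3,:3]=M;T[:3,3]=p;c["world_from_camera"]=T@c["hand_eye"]
print(w(c,318,264,.073))
E
python3 -m handwheel '[[0,0.015,0,0,0,0,0],[0,0.01,0,0,0,0,0],[0,0.004,0,0,0,0,0],[0,0.003,0,0,0,0,0],[0,0.003,0,0,0,0,0],[0,0.002,0,0,0,0,0],[0,0,0,0,0,0,0]]'
```

```text
[ 0.6001 -0.177   0.073 ]
time: 15.05
tool_pos: [0.5921, -0.1772, 0.0631]
tcp_rot: [-0.196, 2.124, -2.125]
wrist_force: [0.4, -0.1, 0.1]
width: -0.001
```

The force is about 0, so I'll look before going further.

```bash
python3 - <<'E'
from h import *
from workcell import optics
import cv2
rep()
for n in ["wrist","scene"]:
    c=optics.read_camera(n);im=c["image"][:,:,::-1]
    if n=="scene": im=im[190:290,200:330]
    else: im=im[180:330,230:410]
    cv2.imwrite(f"pics/{n}10.png",cv2.resize(im,None,fx=4,fy=4,interpolation=cv2.INTER_CUBIC))
E
```

```text
t 15.05 p [ 0.5921 -0.1772  0.0631] yx -169.42369381913562 yz -79.42372897766289 ydir [ 0.0011 -0.0005 -1.    ] q [-0.3311  0.3097  1.8778 -0.0001  0.953   1.0552] F [ 0.3932 -0.0828  0.1044] w -0.0005201221321611371
```

View pics/scene10.png

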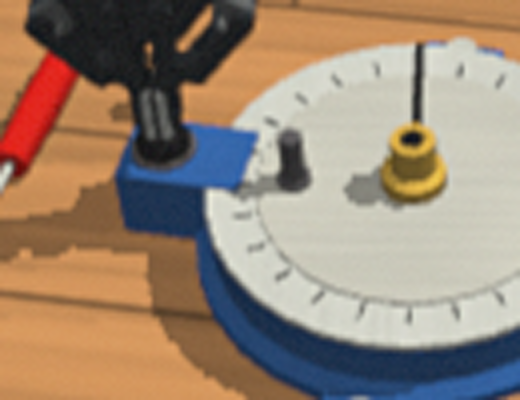

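View pics/wrist10.png

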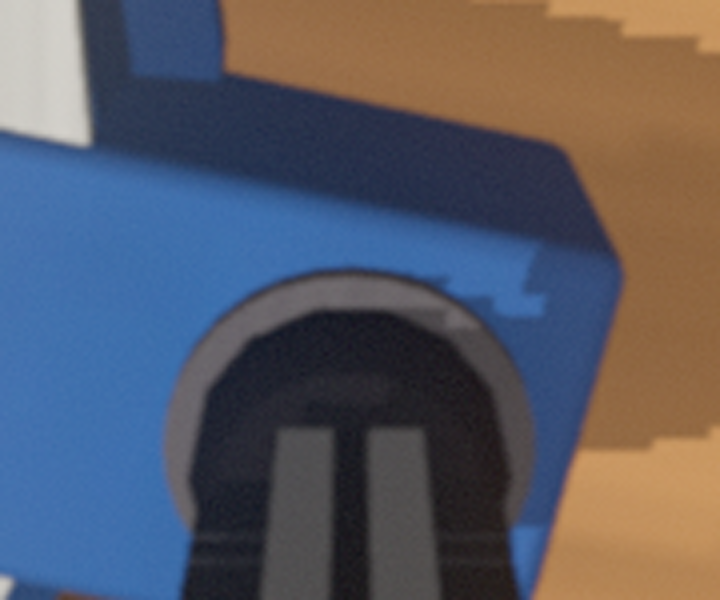

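The cap has gone down with the fingertips and is nearly flush with its collar. I'll press on gently until the force rises, which marks the end stop.

```bash
for i in 1 2 3; do :; done; python3 -m handwheel '[[0,0.001,0,0,0,0,0],[0,0,0,0,0,0,0]]'; python3 -m handwheel '[[0,0.001,0,0,0,0,0],[0,0,0,0,0,0,0]]'
```

```text
time: 15.4
tool_pos: [0.5922, -0.1773, 0.0631]
tcp_rot: [-0.196, 2.124, -2.125]
wrist_force: [-0.7, 0.7, 5.6]
width: 0.005
time: 15.65
tool_pos: [0.5922, -0.1773, 0.063]
tcp_rot: [-0.196, 2.124, -2.125]
wrist_force: [-3.4, 1.1, 9.4]
width: -0.002
```

```bash
python3 -m handwheel '[[0,0.001,0,0,0,0,0],[0,0.001,0,0,0,0,0],[0,0,0,0,0,0,0]]'; python3 -m handwheel '[[0,-0.005,0,0,0,0,0],[0,-0.04,0,0,0,0,0],[0,-0.05,0,0,0,0,0],[0,-0.05,0,0,0,0,0],[-0.04,0,0,0,0,0,0],[-0.04,0,0,0,0,0,0],[0,0,0,0,0,0,0]]'
python3 - <<'E'
from h import *
from workcell import optics
import cv2
rep();s,p,M=st()
for n in ["wrist","scene","top"]:
    c=dict(optics.read_camera(n));im=c["image"][:,:,::-1]
    if n=="wrist":
        T=np.eye(4);T[:3,:3]=M;T[:3,3]=p;c["world_from_camera"]=T@c["hand_eye"]
    cv2.imwrite(f"pics/{n}11.png",im);np.savez(n+"11.npz",**c)
    if n=="scene":cv2.imwrite("pics/scene11z.png",cv2.resize(im[190:290,200:330],None,fx=5,fy=5,interpolation=cv2.INTER_CUBIC))
E
```

```text
time: 16.02
tool_pos: [0.5923, -0.1773, 0.0629]
tcp_rot: [-0.196, 2.124, -2.125]
wrist_force: [-8.7, 2.4, 20.1]
width: -0.001
time: 16.9
tool_pos: [0.6723, -0.1617, 0.2033]
tcp_rot: [-0.197, 2.124, -2.124]
wrist_force: [-0.6, -0.2, -0.0]
width: -0.002
t 16.9 p [ 0.6723 -0.1617  0.2033] yx -169.34520883829757 yz -79.34520771919051 ydir [ 0.0005  0.0001 -1.    ] q [-0.2722  0.3113  1.5958  0.0003  1.234   1.1126] F [-0.6354 -0.1936 -0.0464] w -0.0017962338876653142
```

View pics/wrist11.png

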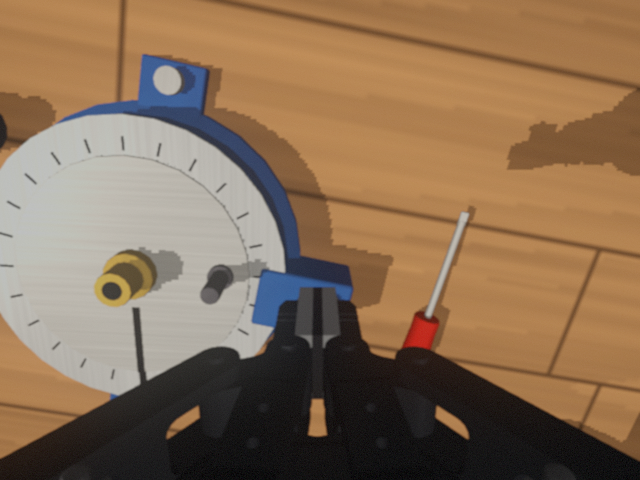

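View pics/scene11z.png

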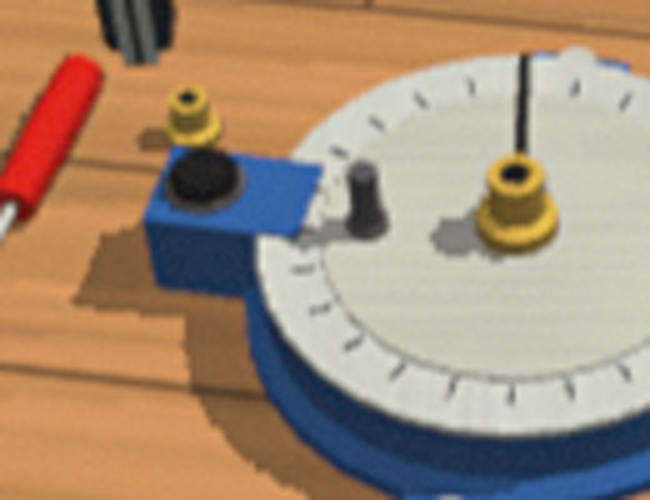

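The scene crop shows the cap down and flush with its collar at (205,180). The index and target lines are continuous at (522,55–150), and the small bush and the driver have not moved. I'll do a last numeric check, then hand in.

```bash
python3 - <<'E'
from h import *
import cv2
a=np.load("scene0.npz");b=np.load("scene11.npz")
def pt(c,u,v):
    z=float(np.median(c["z_map"][v-1:v+2,u-1:u+2]));q=np.linalg.solve(c["mtx"],[u,v,1.])*z;return c["world_from_camera"][:3,:3]@q+c["world_from_camera"][:3,3]
print("cap up",pt(a,240,222),"now",pt(b,241,225))
for n,u,v,s in [("jar",386,230,12),("weight",366,278,12),("driver",205,225,14),("bush",303,231,8),("small",238,213,5),("big",310,330,12)]:
    t=cv2.cvtColor(a["image"][v-s:v+s,u-s:u+s],cv2.COLOR_RGB2GRAY);S=cv2.cvtColor(b["image"][v-s-8:v+s+8,u-s-8:u+s+8],cv2.COLOR_RGB2GRAY)
    _,m,_,l=cv2.minMaxLoc(cv2.matchTemplate(S,t,cv2.TM_CCOEFF_NORMED));print(n,"shift px",l[0]-8,l[1]-8,round(m,3))
from workcell import workorder
E
```

```text
cap up [ 0.6007 -0.1718  0.0729] now [ 0.5989 -0.1714  0.0615]
jar shift px 0 0 0.93
weight shift px 0 0 0.999
driver shift px 0 0 0.998
bush shift px 0 0 0.995
small shift px 2 6 0.618
big shift px 0 0 0.999
```

The cap dropped from 73 to about 62 mm and nothing else has shifted. The small bush's low match score comes from the changed cap and shadow next to it. By eye it sits at (238,212) now, against (238,213) before.

```bash
python3 -c "
from workcell import workorder
print(workorder.finish_job())"
```

```text
the job is handed in; nothing more can be done
None
```

The job is done and handed in at about 17 s of the 51 s allowed. With the fingers shut, I pushed the peg about 159° clockwise at roughly 4 N, without gripping it. I then pressed the lock plunger down to its stop, at about 20 N, and moved clear.

**Alignment:** before locking, the wrist camera showed the index and target lines matching to about 0.2 mm and 0.1°. The scene view put the difference at no more than about 0.4°, and after locking it still showed one continuous line.

**Lock:** the cap's top went from 73 mm to about 62 mm, where fully down is 63 mm. It stopped moving as the force rose.

**Other things:** the bush on the dial, the jar, weight, driver and large bush look-alike showed no shift in the images. The automatic match for the small bush look-alike was inconclusive (score 0.62, because the lock cap and shadow beside it changed). By eye it was in the same place to within a pixel.

**Disagreement:** the fixed scene camera placed points about 2–4 mm off the overhead camera, so I compared the two lines within a single picture.

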